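Dock the bench lamp and hook on its retriever

TASK

The cordless lamp sits only loosely in its charging socket: turn its bail in line with the mast and push it straight down until it clicks past the sprung balls, with its shoulder down on the socket. Then take the retracting hook by its knob, pull it down against its spring, swing it in under the bail and let it come up gently without snapping, so that it stays hooked and pulling up on the bail of the docked lamp. Leave the other things on the bench where they are.

Things in the scene. Friction and masses are not known exactly. Their poses are not given: they have to be found in the camera images.
- lamp: loose cordless lamp, 0.45 kg, 127 mm tall. Origin: centre of its underside, z up. Black plug 40 mm across, 38 mm long, groove 9 to 21 mm up; body 56 mm across from 38 to 75 mm up (black shoulder, glass, orange cap); orange bail on top. Starts upright, loose in the socket, about 14 mm above home, turned up to 0.55 rad out of line; fits either way round
- lamp_bail (a point): centre of the bail's top bar, 121 mm above the lamp's underside; axes as the lamp's. Bail: upright orange loop in the x-z plane, 12 mm thick (y), 48 mm over its two 8 mm legs (x); bar 48 x 12 x 12 mm, 115 to 127 mm up, can be gripped across y from above. Window below the bar 32 mm wide, 40 mm high
- lamp_shoulder (a point): on the lamp's axis at the underside of its 56 mm shoulder, 38 mm above its underside
- station: fixed grey station. Origin on the bench below the socket's axis; x runs from socket to mast, z up. Plate 12 mm thick, 92 mm wide, x -56 to +148 mm; mast 26 mm square at x 120 mm, its blue cap's top 285 mm above the bench. Lamp docked: underside 14 mm above the bench
- dock_mouth (a point): centre of the socket's mouth, on top of the black 76 x 76 mm block, 52 mm above the bench; hole 42 mm across, 40 mm deep, 4 mm bevel; axes as the station's. Sprung balls in its +y and -y walls resist the plug with up to about 10 N in the first 6 mm down from the start, then draw it home and hold it by its groove
- swing (a joint): turning of mast and hook arm, rad: 0 = arm points from the mast over the socket (-x of the station), positive = swung to the station's -y side; range -0.35 to 1.8, starts at 1.15 to 1.3. Turns easily, stays where left. Near the parked hook a ledge (190 mm high) begins at world x 0.62 and the key cutter (245 mm) ends at y 0.25. Hook and knob are 120 mm from the mast's axis
- carriage (a joint): how far the hook arm is pulled down along the mast, m: 0 = up, at most 0.090. A spring pulls it up with 5.5 N (top) to 7 N (bottom); let go, it snaps up. It bears on the docked lamp's bail at about 0.059; to pass in under the bar it must be at 0.075 to 0.087
- hook_knob (a point): middle of the upright black knob on the yellow arm, straight above the hook, 256 mm above the bench at carriage 0; knob 22 mm across (25 mm rim at its top), from 15 mm below to 15 mm above this point. It stands on a yellow disc 52 mm across, 12 mm thick, that fingertips can press on. x points to the mast
- hook_seat (a point): top of the steel J-hook's bottom bar, where the bail comes to lie; 67 mm below hook_knob, 40 mm below the disc. Bar 8 mm thick; shank 16 mm to the -y side, upturned tip 16 mm to the +y side, its end 10 mm higher than this point. So it goes in under the bail towards its +y, as swing falls to 0. x to the mast, z up
- tape_roll: bystander: green tape roll, 64 mm across, 20 mm high, origin under its centre
- bit_block: bystander: wooden block with upright bits, 40 x 90 x 47 mm, origin under its centre
- oil_can: bystander: red bottle with white cap, 50 mm across, 120 mm tall, origin under its centre
Things that resemble listed ones, but are neither listed nor needed, are in the scene too. Leave any purple or turquoise look-alike of the lamp alone.

How it is judged:
By the outcome, as a careful person would: the job done as asked, in the order asked, and still so for the second after the job is handed in, with the robot touching nothing.
It also fails if it takes over 51 s, if anything falls off the work surface, if the arm or the gripper's body presses on something with over 40 N, if the wrist force passes 120 N, or if a joint passes its speed limit or range.

ROBOT

A 7-joint arm with a two-finger parallel gripper is mounted at the origin on a cart in front of the work surface, level with it; the furniture and walls round the work are solid. World frame = base frame: x ahead of the robot, y to its left, z up, the work surface at z = 0. Lengths are in m, angles in rad, forces in N, time in s.
With the tool pointing down it reaches from about 0.4 to 0.85 m from the base axis. Payload 10.4 kg.
Tool frame: the origin (TCP) lies midway between the tips of the shut fingers; the grasp point (between the pads) lies 19 mm behind it; x points along the fingers, y is the direction in which the jaws open and shut, and the axes are right-handed (so a half turn about x gives the same grasp; the last joint's range is limited). The gripper opens to 85 mm and grips with 20 to 120 N. Pads are 22 mm wide; open, the fingers measure 114 mm over their backs; the gripper's body (76 mm by 85 mm) begins 54 mm behind the grasp point. The pads swing forward as they close: fully open they stand 13 mm farther back than shut.
Start: joints at [1.283, 0.332, -0.065, 1.46, 0.022, 1.35, -0.088], TCP at [0.164, -0.603, 0.231] pointing down, gripper open.
Joint ranges: [-2.6, 2.6], [-0.5, 2.12], [-1.47, 1.34], [0.16, 2.42], [-1.27, 4.41], [0.06, 2.06], [-2.6, 2.6]. Speed limits (rad/s): [2.22, 2.22, 2.79, 2.79, 3.14, 3.14, 3.14].

INTERFACE

Orientations are given as [roll, pitch, yaw] about the fixed x, y, z axes, in that order (R = Rz(yaw) Ry(pitch) Rx(roll)).
In Python, from plant import env gives the robot as it stands.
- The arm moves only by the tool send_rows, never from a script. Its argument "moves" is a list of rows, each a list of 3 entries, a list of its own where there are three numbers: the gripper command: -1 is shut, 1 is fully open, values between are in proportion, then the shift along the tool's x, y, z scaled (see below), then the turn about the tool's x scaled (see below). In form: [[hand, [tx, ty, tz], twist], ...]. A call has 1 to 10 rows; each row shifts and turns the pose as measured when the row begins, along the tool's axes as they then stand; what a row does not reach is not made up. The controller multiplies each number of a shift by 0.025 m and each number of a turn by 180 degrees. A row lasts 1/12 s, in which the tool goes at most 41.7 mm and 7.16 degrees, less where a joint would pass 70% of its speed; a pose out of reach is approached as far as the arm can. A call with a number of a shift or a turn outside -1 to 1 is refused whole. A call with a gripper value outside its range is refused whole. The fingers move at their own pace and stop on an object; "grip_force" is the grip in N (left out, the last holds). Time passes only in rows, so rows that do not move let the fingers close. It gives the time, the measured TCP pose, the force and the opening at its end, in the units of the state.
- env.read_state(): the state, without advancing time (a new reading comes with each control period).
- env.get_image(name): name is "scene" or "side" or "wrist"; returns a dict with "color" (400x640x3 uint8, red, green, blue), "fx", "fy", "cx", "cy" (pixels), "k1" (the pictures are not rectified: a ray, as slopes to the right and down, at radius r is drawn at 1 + k1 r^2 times it, then the intrinsics apply), "position" and "attitude" of the camera in the world. Camera axes: x right, y down, z forward; pixel columns grow to the right and rows downward; lengths in m; the calibration is good to about 2 mm. A picture is of the moment at which its call begins. There is no depth.
- env.job_done(): hands the job in, once; it reports no verdict.
The state is a dict: "time_s": time; "q": joint angles; "dq": joint speeds; "joint_efforts": joint torques, N m; "position": TCP position; "tool_rot": TCP orientation; "force": force on the tool from outside, world axes, zero at the start; "moment": the same for the moment, N m; "finger_gap": opening from 0.0 (shut) to 1.0 (fully open).
Only numpy, scipy, OpenCV 4.12 (cv2) and the standard library are available. Lean on these libraries where they do the work, as an engineer would, in place of code of your own. Each camera call takes 0.05 s, during which the arm holds its last target. There are 200 camera calls.

## Working session

There is one attempt and no reset: what is moved stays moved. The work goes in short steps, Python scripts to look and compute and a tool call to move; the robot and the scene stay as the last step left them, time stands still between calls to the robot, and variables do not carry over. Pictures are saved under pics/ and viewed, about 8 in all and at most 12, crops included, and the job is handed in when it is done.

Besides the shell and the picture viewer there is one more tool, called after ">>>" as name(argument=value, ...), one argument or row to a line, values as JSON. send_rows: Moves the arm, as the interface text tells. Its arguments: {"type":"object","properties":{"moves":{"type":"array","items":{"type":"array"}},"grip_force":{"type":"number"}},"required":["moves"]}

```bash
ls; mkdir -p pics
python3 - <<'E'
from plant import env
import cv2,numpy as np
s=env.read_state();print({k:np.round(v,3).tolist() for k,v in s.items()})
for n in("scene","side"):
    d=env.get_image(n);cv2.imwrite(f"pics/{n}0.png",d["color"][:,:,::-1])
    print(n,{k:np.round(v,4).tolist() for k,v in d.items() if k!="color"})
E
```

```text
pics
{'time_s': 0.0, 'q': [1.283, 0.333, -0.065, 1.461, 0.022, 1.35, -0.089], 'dq': [-0.002, 0.001, -0.0, -0.002, -0.001, 0.002, -0.0], 'joint_efforts': [0.0, -62.545, 0.05, -39.162, 0.016, 0.01, 0.0], 'position': [0.163, -0.603, 0.231], 'tool_rot': [-1.532, 1.569, 1.875], 'force': [-1.03, 0.651, -0.874], 'moment': [-0.053, 0.006, -0.025], 'finger_gap': 1.002}
scene {'fx': 517.535, 'fy': 517.535, 'cx': 322.4164, 'cy': 192.927, 'k1': -0.104, 'position': [-0.0817, 1.3504, 0.7187], 'attitude': [-2.0604, 0.0223, -2.6596]}
side {'fx': 390.2509, 'fy': 390.2509, 'cx': 322.7115, 'cy': 202.2832, 'k1': -0.07, 'position': [-0.3532, 0.5888, 0.6134], 'attitude': [-2.0833, 0.0175, -1.7855]}
```

View pics/scene0.png

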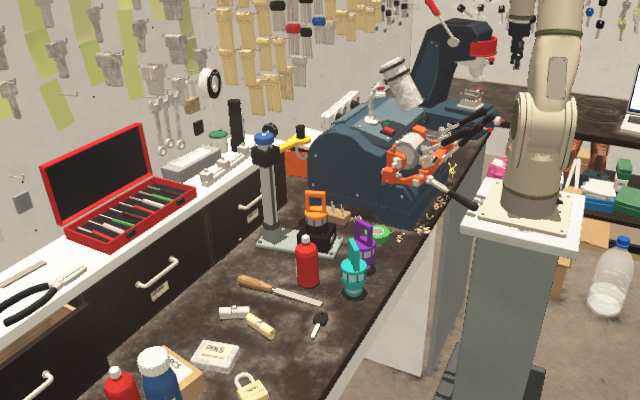

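View pics/side0.png

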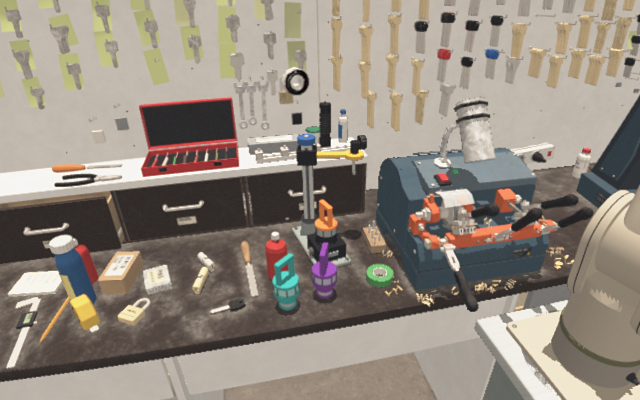

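The scene picture shows the orange lamp at (316,212), the mast with its blue cap at (265,137) and the black knob at (300,131). In the side picture they are at (326,220), (307,139) and (358,142). Things that could be taken for the lamp are the purple one at scene (363,240) / side (324,275) and the turquoise one at scene (353,270) / side (287,285). By colour and by the station, the orange lamp in the black socket is the right one. I'll check it in a close crop.

```bash
python3 - <<'E'
import cv2,numpy as np
a=cv2.imread("pics/scene0.png")[115:265,240:390];b=cv2.imread("pics/side0.png")[125:275,270:400]
f=lambda i,k:cv2.resize(i,None,fx=k,fy=k,interpolation=cv2.INTER_CUBIC)
A=f(a,2.8);B=f(b,2.8);h=min(A.shape[0],B.shape[0])
cv2.imwrite("pics/crop0.png",np.hstack([A[:h],B[:h]]));print(A.shape,B.shape)
E
cat > h.py <<'E'
import numpy as np,cv2
from scipy.spatial.transform import Rotation as R
from scipy.optimize import least_squares
C={"scene":(517.535,322.4164,192.927,-.104,[-.0817,1.3504,.7187],[-2.0604,.0223,-2.6596]),
"side":(390.2509,322.7115,202.2832,-.07,[-.3532,.5888,.6134],[-2.0833,.0175,-1.7855])}
def proj(c,P):
    f,cx,cy,k,p,a=c
    q=R.from_euler('xyz',a).inv().apply(np.atleast_2d(P)-np.array(p))
    s=q[:,:2]/q[:,2:];s=s*(1+k*(s**2).sum(1,keepdims=True))
    return s*f+[cx,cy]
def tri(obs,x0=(.5,.5,.2)):
    r=least_squares(lambda x:np.concatenate([proj(C[c] if isinstance(c,str) else c,x)[0]-uv for c,uv in obs]),x0)
    return r.x,np.abs(r.fun).max()
def cam(d): return (d["fx"],d["cx"],d["cy"],d["k1"],d["position"],d["attitude"])
E
```

```text
(420, 420, 3) (420, 364, 3)
```

View pics/crop0.png

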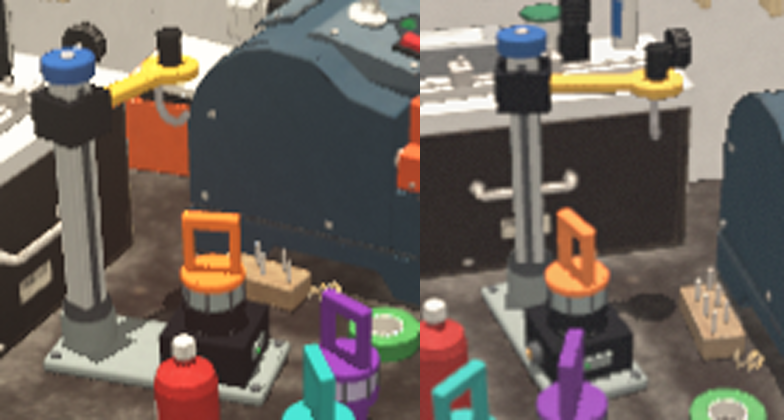

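The crop confirms it: the orange lamp stands in the black socket block on the grey station, with the knob on the yellow arm swung away. Next I fit the station pose.

```bash
cat > fit.py <<'E'
from h import *
def S(u,v): return (240+u/2.8,115+v/2.8)
def D(u,v): return (270+(u-420)/2.8,125+v/2.8)
def pts(p):
    x,y,w,s,l=p
    r=lambda a,b,z,yaw=w,o=(x,y):[o[0]+a*np.cos(yaw)-b*np.sin(yaw),o[1]+a*np.sin(yaw)+b*np.cos(yaw),z]
    m=r(.12,0,0)[:2]
    return {"cap":r(.12,0,.285),"knob":r(.12-.12*np.cos(s),-.12*np.sin(s),.271),
     "b1":r(-.024,0,.155,l),"b2":r(.024,0,.155,l),"pl1":r(.148,.046,.012),"pl2":r(.148,-.046,.012),"pl3":r(-.056,.046,.012),"pl4":r(-.056,-.046,.012),"mouth":r(0,0,.052)}
if __name__=="__main__":
    for k,o in {"cap":[("scene",S(69,55)),("side",D(521,33))],"knob":[("scene",S(169,32)),("side",D(659,46))],
      "bail":[("scene",S(212,213)),("side",D(577,225))],
      "bL":[("scene",S(185,212)),("side",D(593,238))],"bR":[("scene",S(240,213)),("side",D(562,212))],
      "bL'":[("scene",S(185,212)),("side",D(562,212))],"bR'":[("scene",S(240,213)),("side",D(593,238))]}.items():
        print(k,tri(o))
E
python3 fit.py
```

```text
cap (array([0.55507937, 0.43862005, 0.28388465]), np.float64(0.39933999546116183))
knob (array([0.53054833, 0.31897709, 0.26753513]), np.float64(0.18858350333681528))
bail (array([0.43844125, 0.41581779, 0.1517608 ]), np.float64(1.0185717367037341))
bL (array([0.47653024, 0.39139505, 0.12367278]), np.float64(4.403768207237505))
bR (array([0.40284442, 0.43720742, 0.17805866]), np.float64(2.224795735067829))
bL' (array([0.45968799, 0.42450203, 0.1530964 ]), np.float64(0.6224229617567971))
bR' (array([0.41637892, 0.40690272, 0.15133878]), np.float64(1.445264694574405))
```

```bash
cat >> h.py <<'E'
def tool(s):
    M=R.from_euler('xyz',s["tool_rot"]).as_matrix();return np.array(s["position"]),M
def to(s,P,phi=None):
    p,M=tool(s);d=M.T@(np.array(P)-p)/.025
    c=np.arctan2(M[1,1],M[0,1]);o=f"t={s['time_s']:.2f} pos {np.round(p,4)} xax {np.round(M[:,0],3)} phi {c:.3f} q7 {s['q'][6]:.2f} F {np.round(s['force'],1)} gap {s['finger_gap']:.2f} | shift {np.round(d,2)}"
    if phi is not None:
        e=(phi-c+np.pi)%(2*np.pi)-np.pi;o+=f" twist {-e/np.pi:.3f}"
    print(o)
E
python3 - <<'E'
from h import *;from plant import env
s=env.read_state();to(s,[.44,.42,.3],1.957)
for n,a,b in [("cup top",(388,68),(468,105)),("cup bot",(412,100),(478,155)),("blackhandle tip",(470,205),(472,303)),("handle2",(495,110),(590,183)),("purple top",(365,222),(325,247)),("turq top",(354,243),(286,260)),("body left top",(322,150),(388,165)),("body right top",(455,165),(545,165)),("can",(306,238),(277,236)),("post",(455,22),(600,120))]:
    print(n,*tri([("scene",a),("side",b)]))
E
```

```text
t=0.10 pos [ 0.1635 -0.6029  0.2306] xax [-0.     0.001 -1.   ] phi -1.306 q7 -0.09 F [-0.4 -0.6 -0.1] gap 1.00 | shift [ -2.73 -36.6  -21.38] twist 0.961
cup top [0.38510984 0.11228391 0.38220815] 1.4845268723008047
cup bot [0.31424069 0.11562858 0.30006927] 1.200425637573673
blackhandle tip [0.11953206 0.20422607 0.08386831] 0.6939475705799794
handle2 [0.12901503 0.00391106 0.29577602] 9.765360652460174
purple top [0.29913749 0.4506858  0.12799398] 1.009287424943551
turq top [0.28582962 0.53478396 0.12304969] 0.5484817540123004
body left top [0.5204807  0.23308101 0.18556464] 4.660538244502391
body right top [ 0.25515968 -0.01675837  0.20808909] 42.929338656953675
can [0.39647865 0.54178618 0.10916894] 0.18884764758581696
post [ 0.27388185 -0.13354317  0.40233609] 22.060116542101184
```

Run:
```python
from h import *;from plant import env
for uv in [(430,3),(452,45),(483,47),(495,100),(440,85)]:
    print(uv,[np.round(least_squares(lambda x:proj(C["scene"],[*x,z])[0]-uv,[.5,-.3]).x,2).tolist() for z in (.0,.1,.2,.3,.4,.5,.6)])
for uv in [(580,178),(625,100)]:
    print(uv,[np.round(least_squares(lambda x:proj(C["side"],[x[0],x[1],z])[0]-uv,[.5,-.3]).x,2).tolist() for z in (.0,.1,.2,.3,.4,.5,.6)])
d=env.get_image("wrist");cv2.imwrite("pics/w0.png",d["color"][:,:,::-1])
print({k:np.round(v,4).tolist() for k,v in d.items() if k!="color"})
```

```text
(430, 3) [[1.44, -3.79], [1.22, -3.07], [1.01, -2.36], [0.8, -1.64], [0.59, -0.93], [0.38, -0.21], [0.17, 0.5]]
(452, 45) [[0.74, -1.98], [0.63, -1.52], [0.51, -1.05], [0.4, -0.59], [0.28, -0.13], [0.17, 0.34], [0.05, 0.8]]
(483, 47) [[0.55, -2.01], [0.46, -1.54], [0.37, -1.08], [0.28, -0.61], [0.2, -0.14], [0.11, 0.33], [0.02, 0.8]]
(495, 100) [[0.27, -0.94], [0.22, -0.63], [0.17, -0.31], [0.12, 0.01], [0.07, 0.33], [0.03, 0.65], [-0.02, 0.97]]
(440, 85) [[0.56, -1.07], [0.47, -0.73], [0.38, -0.39], [0.29, -0.06], [0.2, 0.28], [0.11, 0.61], [0.02, 0.95]]
(580, 178) [[0.66, -0.58], [0.5, -0.39], [0.33, -0.2], [0.17, -0.01], [0.0, 0.18], [-0.17, 0.37], [-0.33, 0.56]]
(625, 100) [[1.53, -1.76], [1.23, -1.38], [0.92, -0.99], [0.61, -0.61], [0.3, -0.23], [-0.0, 0.15], [-0.31, 0.54]]
{'fx': 357.7394, 'fy': 357.7394, 'cx': 316.3672, 'cy': 204.2428, 'k1': 0.0278, 'position': [0.2291, -0.5846, 0.3736], 'attitude': [2.8712, 0.0004, -1.3059]}
```

The cutter's cup reaches about z = 0.4 on the way over, so I lift to about 0.55 and pull in to radius 0.45 before swinging round.

>>> send_rows(
  moves=[
    [1, [-1, 0, 0], 0],
    [1, [-1, 0, 0], 0],
    [1, [-1, 0, 0], 0],
    [1, [-1, -0.7, 0], 0],
    [1, [-1, -0.7, 0], 0],
    [1, [-1, -0.7, 0], 0],
    [1, [-1, -0.7, 0], 0],
    [1, [-1, -0.7, 0], 0],
    [1, [-1, -0.7, 0], 0],
    [1, [-1, -0.7, 0], 0],
  ],
)

```text
time_s: 0.98
position: [0.1301, -0.4802, 0.4813]
tool_rot: [-1.514, 1.549, 1.893]
force: [0.1, -0.8, 0.2]
finger_gap: 1.0
```

>>> send_rows(
  moves=[
    [1, [-1, -0.5, -0.6], -0.028],
    [1, [-1, -0.5, -1], -0.028],
    [1, [-0.6, 0, -1], -0.028],
    [1, [0, 0.1, -1], -0.028],
    [1, [0, 0.1, -1], -0.028],
    [1, [0, 0.15, -1], -0.028],
    [1, [0, 0.2, -1], -0.028],
    [1, [0, 0.25, -1], -0.028],
    [1, [0, 0.25, -1], -0.028],
    [1, [0, 0.3, -1], -0.028],
  ],
)

```text
time_s: 1.82
position: [0.3298, -0.3248, 0.5578]
tool_rot: [-2.381, 1.56, 1.93]
force: [0.1, -0.0, -0.2]
finger_gap: 0.999
```

```bash
python3 -c "
from h import *;from plant import env
s=env.read_state();to(s,[.44,.42,.3],1.957);print(np.round(s['q'],2),np.arctan2(s['position'][1],s['position'][0]),np.hypot(*s['position'][:2]))"
```

```text
t=1.82 pos [ 0.3298 -0.3248  0.5578] xax [-0.004  0.011 -1.   ] phi -0.401 q7 0.27 F [ 0.1 -0.  -0.2] gap 1.00 | shift [ 10.61  -7.49 -29.06] twist -0.751
[ 1.    0.05 -0.33  1.12  0.01  1.99  0.27] -0.7776724411037704 0.46287941813403827
```

>>> send_rows(
  moves=[
    [1, [0, 0, -1], -0.038],
    [1, [0, 0.1, -1], -0.038],
    [1, [0, 0.2, -1], -0.038],
    [1, [0, 0.25, -1], -0.038],
    [1, [0, 0.25, -1], -0.038],
    [1, [0, 0.4, -1], -0.038],
    [1, [0, 0.45, -1], -0.038],
    [1, [0, 0.55, -1], -0.038],
    [1, [0, 0.7, -1], -0.038],
    [1, [0, 0.8, -0.95], -0.038],
  ],
)

```text
time_s: 2.65
position: [0.3786, -0.0483, 0.5566]
tool_rot: [2.902, 1.552, 2.18]
force: [0.2, 0.4, -0.6]
finger_gap: 0.995
```

```bash
python3 -c "
from h import *;from plant import env
s=env.read_state();to(s,[.44,.42,.3],1.957);print(np.round(s['q'],2),np.arctan2(s['position'][1],s['position'][0]),np.hypot(*s['position'][:2]))"
```

```text
t=2.65 pos [ 0.3786 -0.0483  0.5566] xax [-0.011  0.015 -1.   ] phi 0.848 q7 0.97 F [ 0.2  0.4 -0.6] gap 0.99 | shift [ 10.52  15.63 -10.35] twist -0.353
[ 0.74 -0.14 -0.59  1.27 -0.1   1.99  0.97] -0.12686465003604816 0.38163085449238665
```

>>> send_rows(
  moves=[
    [1, [0, 1, -0.25], -0.038],
    [1, [0, 1, -0.2], -0.038],
    [1, [0, 1, -0.25], -0.038],
    [1, [0, 1, -0.2], -0.038],
    [1, [0, 1, -0.1], -0.038],
    [1, [0, 1, 0], -0.038],
    [1, [0, 1, 0.05], -0.038],
    [1, [0, 1, 0.2], -0.038],
    [1, [0, 1, 0.3], -0.038],
    [1, [0, 1, 0.3], -0.015],
  ],
)

```text
time_s: 3.48
position: [0.413, 0.2149, 0.5598]
tool_rot: [1.742, 1.556, 2.197]
force: [-0.1, -0.6, 0.9]
finger_gap: 1.003
```

```bash
python3 -c "
from h import *;from plant import env
s=env.read_state();to(s,[.438,.416,.3],1.957);print(np.round(s['q'],2),np.arctan2(s['position'][1],s['position'][0]),np.hypot(*s['position'][:2]))"
```

```text
t=3.48 pos [0.413  0.2149 0.5598] xax [-0.008  0.012 -1.   ] phi 2.026 q7 1.38 F [-0.1 -0.6  0.9] gap 1.00 | shift [10.48  6.64  4.46] twist 0.022
[ 0.3   0.11 -0.98  1.08  0.09  1.99  1.38] 0.47972165521081805 0.4655439317236878
```

>>> send_rows(
  moves=[
    [1, [0, 0.9, 0.6], 0.01],
    [1, [0, 0.95, 0.65], 0.012],
    [1, [0, 0.95, 0.65], 0],
    [1, [0, 0.95, 0.65], 0],
    [1, [0.6, 0.95, 0.65], 0],
    [1, [0.9, 0.95, 0.65], 0],
    [1, [1, 0.95, 0.6], 0],
    [1, [1, 0, 0], 0],
    [1, [1, 0, 0], 0],
    [1, [1, 0, 0], 0],
  ],
)

```text
time_s: 4.32
position: [0.4466, 0.4311, 0.4174]
tool_rot: [1.844, 1.552, 2.239]
force: [0.7, 0.0, 0.2]
finger_gap: 1.0
```

```bash
python3 -c "
from h import *;from plant import env
d=env.get_image('wrist');cv2.imwrite('pics/w1.png',d['color'][:,:,::-1])
import json;json.dump([float(d['fx']),float(d['cx']),float(d['cy']),float(d['k1']),list(map(float,d['position'])),list(map(float,d['attitude']))],open('w1.json','w'))
s=env.read_state();to(s,[.438,.416,.3],1.957);print(np.round(s['q'],2))
print(proj(cam(d),[[.438,.416,.155],[.555,.4386,.285],[.5305,.319,.271]]))"
```

```text
t=4.37 pos [0.4462 0.4299 0.412 ] xax [-0.016  0.01  -1.   ] phi 1.966 q7 0.91 F [ 0.1  0.4 -4.8] gap 0.99 | shift [ 4.48 -0.45 -0.47] twist 0.003
[-0.22  0.44 -0.96  1.08  0.35  1.78  0.91]
[[302.50609042 155.26577389]
 [272.80593608 309.96164843]
 [151.86515476 230.08944664]]
```

View pics/w1.png

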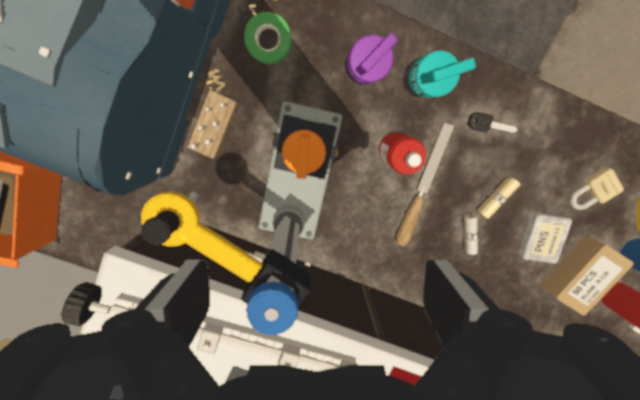

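The wrist picture shows the orange lamp at (303,152), which agrees with the fit at (302,155). The mast cap is at (272,308) and the knob at (158,228), both within a few pixels. I'll enlarge the lamp to read the bail's yaw.

```bash
python3 -c "
import cv2
a=cv2.imread('pics/w1.png')[95:245,250:350];cv2.imwrite('pics/w1c.png',cv2.resize(a,None,fx=4,fy=4,interpolation=cv2.INTER_CUBIC))"
```

```text
(no output)
```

View pics/w1c.png

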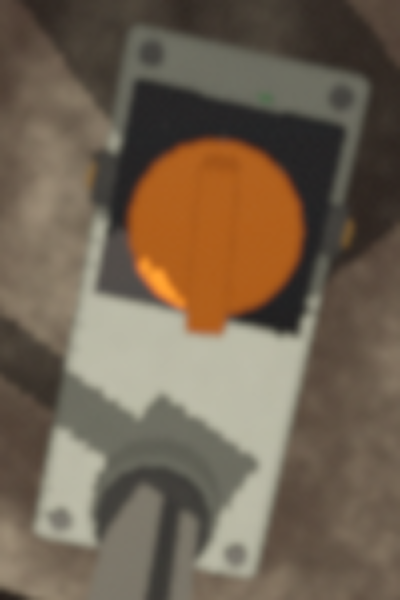

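Run:
```python
from h import *;import json
c=json.load(open('w1.json'))
un=lambda u,v,z:least_squares(lambda x:proj(c,[*x,z])[0]-(250+u/4,95+v/4),[.45,.42]).x
a=[un(*p,.012) for p in [(152,53),(341,97),(60,517),(236,553)]]
print(np.round(a,4))
m1=(a[0]+a[1])/2;m2=(a[2]+a[3])/2;d=m2-m1;print('station yaw',np.arctan2(d[1],d[0]),np.hypot(*d))
w=np.arctan2(d[1],d[0]);print('socket by plate ctr', (m1+m2)/2-.046*d/np.hypot(*d))
b=[un(219,165,.155),un(206,325,.155)];e=b[1]-b[0];print('bail',np.round(b,4),np.mean(b,0),np.arctan2(e[1],e[0]),np.hypot(*e))
```

```text
[[0.4002 0.3745]
 [0.3878 0.4453]
 [0.582  0.4062]
 [0.5694 0.4776]]
station yaw 0.17421766926281546 0.18450565964385307
socket by plate ctr [0.4395682  0.41793586]
bail [[0.4174 0.4104]
 [0.4608 0.424 ]] [0.43908965 0.41716916] 0.30420644365171334 0.04543467215734478
```

```bash
python3 -c "
from h import *;from plant import env
s=env.read_state();to(s,[.4393,.4178,.128],1.9)"
```

```text
t=4.37 pos [0.4462 0.4299 0.412 ] xax [-0.016  0.01  -1.   ] phi 1.966 q7 0.91 F [ 0.1  0.4 -4.8] gap 0.99 | shift [11.36 -0.51 -0.32] twist 0.021
```

>>> send_rows(
  moves=[
    [1, [0.5, -0.25, -0.15], 0.01],
    [1, [1, -0.25, -0.15], 0.01],
    [1, [1, 0, 0], 0],
    [1, [1, 0, 0], 0],
    [1, [1, 0, 0], 0],
    [1, [1, 0, 0], 0],
    [1, [1, 0, 0], 0],
    [0.5, [1, 0, 0], 0],
    [0.3, [0.5, 0, 0], 0],
    [0.1, [0, 0, 0], 0],
  ],
)

```text
time_s: 5.2
position: [0.4435, 0.4139, 0.2082]
tool_rot: [2.35, 1.556, 2.675]
force: [-0.0, -0.1, -0.1]
finger_gap: 0.603
```

```bash
python3 -c "
from h import *;from plant import env
d=env.get_image('wrist');cv2.imwrite('pics/w2.png',d['color'][:,:,::-1])
s=env.read_state();to(s,[.4393,.4178,.128],1.9)
print(proj(cam(d),[[.4393,.4178,.155],[.4166,.410,.155],[.462,.4256,.155]]))"
```

```text
t=5.25 pos [0.4438 0.4142 0.2096] xax [-0.012  0.008 -1.   ] phi 1.895 q7 0.82 F [0.  0.6 1. ] gap 0.55 | shift [ 3.27  0.16 -0.09] twist -0.002
[[323.232222   221.81016318]
 [323.17392945 180.91243054]
 [323.29174232 260.37429208]]
```

View pics/w2.png

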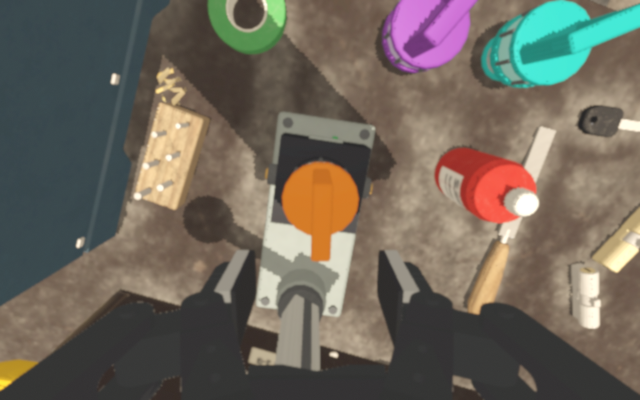

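The wrist picture shows the bail as a vertical bar at x ≈ 320, from y = 170 to 258, centred between the pads at (238,275) and (397,275). It is about 1.5 mm off the prediction. Next I descend and grip.

>>> send_rows(
  moves=[
    [0.1, [0.8, 0.1, -0.09], 0],
    [0, [1, 0, 0], 0],
    [0, [1, 0, 0], 0],
    [0, [0.4, 0, 0], 0],
    [0, [0.1, 0, 0], 0],
    [-1, [0, 0, 0], 0],
    [-1, [0, 0, 0], 0],
    [-1, [0, 0, 0], 0],
    [-1, [0, 0, 0], 0],
    [-1, [0, 0, 0], 0],
  ],
  grip_force=50,
)

```text
time_s: 6.08
position: [0.4465, 0.4222, 0.1411]
tool_rot: [1.13, 1.553, 1.452]
force: [-0.2, -0.7, -4.0]
finger_gap: 0.125
```

```bash
python3 -c "
from h import *;from plant import env
s=env.read_state();to(s,[.4393,.4175,.128],1.747)"
```

```text
t=6.08 pos [0.4465 0.4222 0.1411] xax [ 0.002  0.018 -1.   ] phi 1.892 q7 0.78 F [-0.2 -0.7 -4. ] gap 0.13 | shift [ 0.52 -0.09 -0.34] twist 0.046
```

The gripper is 13 mm too high and about 8 mm off along the bail. I'll regrasp deeper.

>>> send_rows(
  moves=[
    [0, [0, 0, 0], 0],
    [0, [0, 0, 0], 0],
    [0, [0.2, -0.08, -0.35], 0],
    [0, [0.35, 0, 0], 0],
    [0, [0, 0, 0], 0],
  ],
)

```text
time_s: 6.5
position: [0.4399, 0.4195, 0.1294]
tool_rot: [0.995, 1.548, 1.317]
force: [-0.0, -0.3, -0.0]
finger_gap: 0.503
```

```bash
python3 -c "
from h import *;from plant import env
s=env.read_state();to(s,[.4393,.4175,.128],1.747)"
```

```text
t=6.50 pos [0.4399 0.4195 0.1294] xax [ 0.006  0.022 -1.   ] phi 1.892 q7 0.77 F [-0.  -0.3 -0. ] gap 0.50 | shift [ 0.05 -0.07 -0.05] twist 0.046
```

>>> send_rows(
  moves=[
    [-1, [0, -0.05, -0.04], 0],
    [-1, [0, 0, 0], 0],
    [-1, [0, 0, 0], 0],
    [-1, [0, 0, 0], 0],
    [-1, [0, 0, 0], 0],
    [-1, [0, 0, 0], 0.023],
    [-1, [0, 0, 0], 0.023],
    [-1, [0, 0, 0], 0],
  ],
  grip_force=80,
)

```text
time_s: 7.17
position: [0.4404, 0.418, 0.1298]
tool_rot: [1.152, 1.548, 1.323]
force: [0.7, 0.0, 0.6]
finger_gap: 0.122
```

```bash
python3 -c "
from h import *;from plant import env
s=env.read_state();to(s,[.4393,.4175,.114],1.747)"
```

```text
t=7.17 pos [0.4404 0.418  0.1298] xax [ 0.006  0.022 -1.   ] phi 1.742 q7 0.63 F [0.7 0.  0.6] gap 0.12 | shift [ 0.63 -0.02 -0.05] twist -0.002
```

>>> send_rows(
  moves=[
    [-1, [0.2, 0, 0], 0],
    [-1, [0.2, 0, 0], 0],
    [-1, [0.2, 0, 0], 0],
  ],
)

```text
time_s: 7.42
position: [0.4407, 0.4198, 0.1184]
tool_rot: [1.058, 1.546, 1.236]
force: [-4.0, -4.5, -6.5]
finger_gap: 0.125
```

```bash
python3 -c "
from h import *;from plant import env
s=env.read_state();to(s,[.4393,.4175,.114],1.747)"
```

```text
t=7.42 pos [0.4407 0.4198 0.1184] xax [ 0.008  0.023 -1.   ] phi 1.749 q7 0.63 F [-4.  -4.5 -6.5] gap 0.13 | shift [ 0.17 -0.08 -0.07] twist 0.001
```

>>> send_rows(
  moves=[
    [-1, [0.2, -0.04, -0.03], 0],
    [-1, [0.2, 0, 0], 0],
    [-1, [0.3, 0, 0], 0],
    [-1, [0, 0, 0], 0],
  ],
)

```text
time_s: 7.75
position: [0.4395, 0.4202, 0.1181]
tool_rot: [0.658, 1.547, 0.847]
force: [-1.5, -2.7, -32.0]
finger_gap: 0.124
```

```bash
python3 -c "
from h import *;from plant import env
s=env.read_state();to(s,[.4393,.4175,.114],1.747)"
```

```text
t=7.75 pos [0.4395 0.4202 0.1181] xax [ 0.016  0.018 -1.   ] phi 1.759 q7 0.63 F [ -1.5  -2.7 -32. ] gap 0.12 | shift [ 0.16 -0.11 -0.03] twist 0.004
```

```bash
cat > look.py <<'E'
import sys;from h import *;from plant import env
def look(name,k=4,bs=(285,165,100,100),bd=(285,170,90,100)):
    o=[]
    for n,(x,y,w,h) in (("scene",bs),("side",bd)):
        i=env.get_image(n)["color"][:,:,::-1];o.append(cv2.resize(i[y:y+h,x:x+w],None,fx=k,fy=k,interpolation=cv2.INTER_CUBIC))
    cv2.imwrite(name,np.hstack(o))
E
python3 -c "
from look import *
look('pics/l1.png');s=env.read_state();to(s,[.4393,.4175,.114],1.747)
for n in C: print(n,proj(C[n],[[.4393,.4175,.052],[.4393,.4175,.066],[.4393,.4175,.141]]))"
```

```text
t=7.85 pos [0.4392 0.4202 0.1173] xax [ 0.015  0.018 -1.   ] phi 1.760 q7 0.63 F [ -7.9 -10.3  12.4] gap 0.12 | shift [ 0.13 -0.11 -0.02] twist 0.004
scene [[316.51710255 228.53591496]
 [316.35606685 223.61502085]
 [315.46529875 196.32116721]]
side [[326.02526727 238.68066586]
 [325.9510711  234.06173559]
 [325.53367542 208.13965411]]
```

View pics/l1.png

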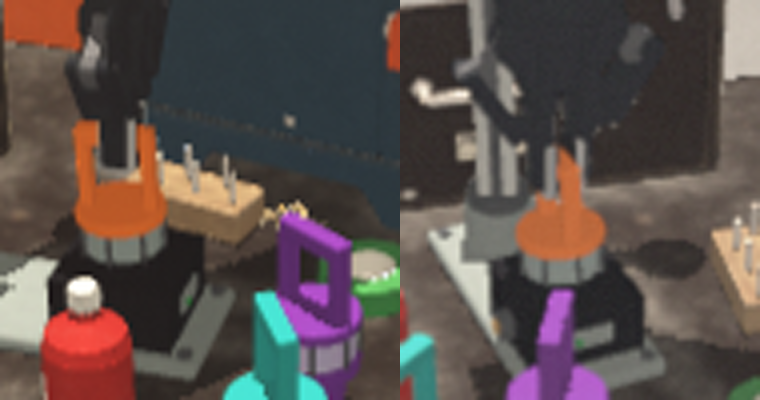

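The scene crop shows the bail top at row ≈ 196, where a docked lamp should be (196.3), against 191 before the push. The glass now sits just above the socket block. One more firm push to confirm.

>>> send_rows(
  moves=[
    [-1, [0.3, 0, 0], 0],
    [-1, [0.4, 0, 0], 0],
  ],
)

```text
time_s: 8.02
position: [0.4411, 0.4232, 0.1163]
tool_rot: [0.445, 1.539, 0.638]
force: [-28.3, -38.1, 116.9]
finger_gap: 0.129
```

```bash
python3 -c "
from h import *;from plant import env
s=env.read_state();to(s,[.4393,.4175,.114],1.747)"
```

```text
t=8.02 pos [0.4411 0.4232 0.1163] xax [ 0.025  0.019 -1.   ] phi 1.764 q7 0.62 F [-28.3 -38.1 116.9] gap 0.13 | shift [ 0.09 -0.21 -0.12] twist 0.005
```

It is hard against the stop at 117 N, so it is fully home. I relieve the pressure at once, then let go.

>>> send_rows(
  moves=[
    [-1, [0, 0, 0], 0],
    [-1, [0, 0, 0], 0],
    [0, [0, 0, 0], 0],
    [0, [0, 0, 0], 0],
    [0, [0, 0, 0], 0],
  ],
)

```text
time_s: 8.43
position: [0.4398, 0.4221, 0.1177]
tool_rot: [0.337, 1.541, 0.54]
force: [0.8, 0.0, -0.5]
finger_gap: 0.5
```

```bash
python3 -c "
from h import *;from plant import env
s=env.read_state();to(s,[.5305,.319,.31],1.747);print(np.round(s['q'],2))"
```

```text
t=8.43 pos [0.4398 0.4221 0.1177] xax [ 0.025  0.015 -1.   ] phi 1.774 q7 0.63 F [ 0.8  0.  -0.5] gap 0.50 | shift [-7.66 -4.7   2.93] twist 0.009
[-0.17  0.51 -0.87  1.63  0.43  1.17  0.63]
```

>>> send_rows(
  moves=[
    [0, [-0.6, 0, 0], 0],
    [0, [-1, 0, 0], 0],
    [0, [-1, 0, 0], 0],
    [0.3, [-1, 0, 0], -0.04],
    [0.5, [-1, 0, 0], -0.04],
    [0.5, [-1, 0, 0], -0.04],
    [0.5, [-1, 0, 0], -0.04],
    [0.5, [-1, 0, 0], -0.04],
    [0.5, [-1, 0, 0], -0.04],
    [0.5, [-0.8, 0, 0], -0.04],
  ],
)

```text
time_s: 9.27
position: [0.4323, 0.4188, 0.3706]
tool_rot: [-0.4, 1.539, 0.685]
force: [-0.1, 1.1, -0.3]
finger_gap: 0.75
```

```bash
python3 -c "
from h import *;from plant import env
s=env.read_state();to(s,[.5305,.319,.33],2.92);print(np.round(s['q'],2))"
```

```text
t=9.27 pos [0.4323 0.4188 0.3706] xax [ 0.025  0.02  -0.999] phi 2.655 q7 1.56 F [-0.1  1.1 -0.3] gap 0.75 | shift [ 1.64 -5.32 -1.74] twist -0.084
[-0.06  0.41 -1.11  1.27  0.38  1.65  1.56]
```

>>> send_rows(
  moves=[
    [0.5, [0, -0.9, -0.3], -0.03],
    [0.5, [0, -0.9, -0.3], -0.03],
    [0.5, [0, -0.9, -0.2], -0.024],
    [0.5, [0, -0.9, -0.1], 0],
    [0.5, [0.2, -0.9, -0.1], 0],
    [0.5, [0.3, -0.7, 0], 0],
    [0.5, [0, 0, 0], 0],
  ],
)

```text
time_s: 9.85
position: [0.551, 0.3594, 0.378]
tool_rot: [-0.626, 1.517, 0.753]
force: [0.1, -0.4, -0.6]
finger_gap: 0.75
```

```bash
python3 -c "
from h import *;from plant import env
d=env.get_image('wrist');cv2.imwrite('pics/w3.png',d['color'][:,:,::-1])
s=env.read_state();to(s,[.5305,.319,.33],2.92);print(np.round(s['q'],2))
print(proj(cam(d),[[.5305,.319,.271],[.5563,.4386,.285],[.4393,.4175,.141]]),cam(d))"
```

```text
t=9.90 pos [0.5494 0.3604 0.3791] xax [ 0.039  0.038 -0.999] phi 2.951 q7 2.03 F [0.1 0.3 0.4] gap 0.75 | shift [ 1.87  0.49 -1.85] twist 0.010
[ 0.02  0.53 -1.1   1.11  0.49  1.7   2.03]
[[339.83807362 133.60353206]
 [333.78931921 301.49134548]
 [434.95164872 193.63914807]] (357.7394069801374, 316.3672132651232, 204.24276754331615, 0.027847727054088955, array([0.53298899, 0.28881617, 0.517837  ]), array([2.82912378, 0.03142601, 2.94956452]))
```

View pics/w3.png

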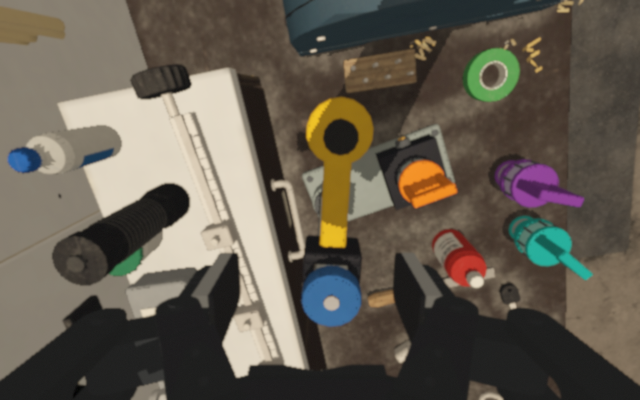

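The wrist picture shows the knob top at (340,137), predicted (340,134), and the mast cap at (331,297), predicted (334,301). I refine from that.

Run:
```python
from h import *;from plant import env
c=(357.7394,316.3672,204.2428,.02785,[.53298899,.28881617,.517837],[2.82912378,.03142601,2.94956452])
un=lambda uv,z:least_squares(lambda x:proj(c,[*x,z])[0]-uv,[.5,.35]).x
k=un((340,137),.271);m=un((331,297),.285);d=k-m
print(k,m,np.hypot(*d),'swing',np.arctan2(d[1],d[0])-.176+np.pi)
to(env.read_state(),[*k,.246],2.92)
```

```text
[0.53078076 0.32127065] [0.55766545 0.43447395] 0.11635193167132188 swing 1.1616256356250358
t=9.90 pos [0.5494 0.3604 0.3791] xax [ 0.039  0.038 -0.999] phi 2.951 q7 2.03 F [0.1 0.3 0.4] gap 0.75 | shift [ 5.23  0.6  -1.91] twist 0.010
```

>>> send_rows(
  moves=[
    [0.5, [0.1, 0.2, -0.65], 0.005],
    [0.5, [0.3, 0.2, -0.65], 0.005],
    [0.5, [0.5, 0.2, -0.6], 0],
    [0.5, [0.6, 0, 0], 0],
    [0.5, [0.6, 0, 0], 0],
    [0.5, [0.6, 0, 0], 0],
    [0.5, [0, 0, 0], 0],
  ],
)

```text
time_s: 10.48
position: [0.5193, 0.3246, 0.3152]
tool_rot: [-0.565, 1.508, 0.793]
force: [-0.7, 0.1, -0.2]
finger_gap: 0.747
```

```bash
python3 -c "
from h import *;from plant import env
s=env.read_state();to(s,[.5306,.320,.246],2.92);print(np.round(s['q'],2))"
```

```text
t=10.48 pos [0.5193 0.3246 0.3152] xax [ 0.044  0.045 -0.998] phi 2.928 q7 2.03 F [-0.7  0.1 -0.2] gap 0.75 | shift [ 2.77 -0.39 -0.23] twist 0.002
[ 0.21  0.44 -1.15  1.38  0.41  1.51  2.03]
```

>>> send_rows(
  moves=[
    [0.5, [0.1, -0.4, -0.25], 0],
    [0.5, [0.6, 0, 0], 0],
    [0.3, [0.6, 0, 0], 0],
    [0.2, [0.6, 0, 0], 0],
    [0.2, [0.3, 0, 0], 0],
    [0.2, [0, 0, 0], 0],
  ],
)

```text
time_s: 10.98
position: [0.5318, 0.3202, 0.2671]
tool_rot: [-0.606, 1.499, 0.756]
force: [0.1, 0.8, -0.1]
finger_gap: 0.598
```

```bash
python3 -c "
from h import *;from plant import env
s=env.read_state();to(s,[.5306,.320,.246],2.92);print(np.round(s['q'],2))"
```

```text
t=10.98 pos [0.5318 0.3202 0.2671] xax [ 0.052  0.049 -0.997] phi 2.931 q7 2.03 F [ 0.1  0.8 -0.1] gap 0.60 | shift [ 0.84  0.08 -0.07] twist 0.004
[ 0.22  0.47 -1.13  1.44  0.44  1.42  2.03]
```

>>> send_rows(
  moves=[
    [0.2, [0.4, 0.05, -0.05], 0],
    [0.2, [0.4, 0, 0], 0],
    [0.2, [0.1, 0, 0], 0],
    [-1, [0, 0, 0], 0],
    [-1, [0, 0, 0], 0],
    [-1, [0, 0, 0], 0],
    [-1, [0, 0, 0], 0],
    [-1, [0, 0, 0], 0],
  ],
  grip_force=60,
)

```text
time_s: 11.65
position: [0.5324, 0.3208, 0.246]
tool_rot: [-0.614, 1.496, 0.748]
force: [0.7, 0.3, -3.4]
finger_gap: 0.256
```

```bash
python3 -c "
from h import *;from plant import env
s=env.read_state();to(s,[.5306,.320,.165],2.92);print(np.round(s['q'],2))"
```

```text
t=11.65 pos [0.5324 0.3208 0.246 ] xax [ 0.055  0.051 -0.997] phi 2.931 q7 2.02 F [ 0.7  0.3 -3.4] gap 0.26 | shift [ 3.23  0.2  -0.24] twist 0.004
[ 0.22  0.48 -1.13  1.48  0.45  1.38  2.02]
```

>>> send_rows(
  moves=[
    [-1, [0.3, 0.02, -0.02], 0],
    [-1, [0.4, 0.02, -0.03], 0],
    [-1, [0.4, 0.02, -0.03], 0],
    [-1, [0.4, 0.02, -0.03], 0],
    [-1, [0.4, 0.02, -0.03], 0],
    [-1, [0.4, 0.02, -0.03], 0],
  ],
)

```text
time_s: 12.15
position: [0.5333, 0.3207, 0.1929]
tool_rot: [-0.665, 1.491, 0.696]
force: [-2.2, -2.3, 6.2]
finger_gap: 0.256
```

```bash
python3 -c "
from h import *;from plant import env
s=env.read_state();to(s,[.5306,.320,.165],2.92);print(np.round(s['q'],2))"
```

```text
t=12.15 pos [0.5333 0.3207 0.1929] xax [ 0.062  0.051 -0.997] phi 2.930 q7 1.99 F [-2.2 -2.3  6.2] gap 0.26 | shift [ 1.11  0.16 -0.12] twist 0.003
[ 0.21  0.52 -1.1   1.56  0.49  1.28  1.99]
```

>>> send_rows(
  moves=[
    [-1, [0.4, 0.03, -0.03], 0],
    [-1, [0.4, 0.03, -0.03], 0],
    [-1, [0.25, 0.02, -0.02], 0],
    [-1, [0, 0, 0], 0],
  ],
)

```text
time_s: 12.48
position: [0.533, 0.3207, 0.1673]
tool_rot: [-0.68, 1.489, 0.68]
force: [-2.1, -2.2, 6.3]
finger_gap: 0.259
```

```bash
cat > arc.py <<'E'
from h import *;from plant import env
M=np.array([.5568,.4370]);W=.176
s=env.read_state();p,m=tool(s);g=p-.019*m[:,0];d=g[:2]-M
th=np.arctan2(d[1],d[0])-W+np.pi
print('swing',round(th,3),'r',round(np.hypot(*d),4),'carriage~',round(.246-p[2],4))
to(s,[*p[:2],.165],np.pi/2+W+th);
y=m[:2,1];a=(W+th-np.pi)
for t in (th-.1,th-.2):
    q=M+.12*np.array([np.cos(W+t-np.pi),np.sin(W+t-np.pi)]);e=np.array([*(q-g[:2]),.165-p[2]]);print('to swing',round(t,3),np.round(m.T@e/.025,2))
E
python3 arc.py
```

```text
swing 1.185 r 0.1199 carriage~ 0.0787
t=12.48 pos [0.533  0.3207 0.1673] xax [ 0.064  0.052 -0.997] phi 2.930 q7 1.97 F [-2.1 -2.2  6.3] gap 0.26 | shift [ 0.09  0.   -0.01] twist -0.001
to swing 1.085 [0.07 0.48 0.01]
to swing 0.985 [0.05 0.96 0.09]
```

>>> send_rows(
  moves=[
    [-1, [0.03, 0.3, 0], 0.02],
    [-1, [0.03, 0.4, 0.02], 0.027],
    [-1, [0.03, 0.4, 0.02], 0.027],
    [-1, [0.03, 0.4, 0.02], 0.027],
    [-1, [0.03, 0.4, 0.02], 0.027],
  ],
)

```text
time_s: 12.9
position: [0.4899, 0.3399, 0.165]
tool_rot: [-0.281, 1.488, 0.663]
force: [-4.3, -2.5, 7.8]
finger_gap: 0.263
```

```bash
python3 arc.py
```

```text
swing 0.787 r 0.1195 carriage~ 0.081
t=12.90 pos [0.4899 0.3399 0.165 ] xax [ 0.065  0.051 -0.997] phi 2.514 q7 1.53 F [-4.3 -2.5  7.8] gap 0.26 | shift [ 0.  0. -0.] twist -0.006
to swing 0.687 [-0.01  0.48 -0.01]
to swing 0.587 [-0.02  0.95  0.06]
```

Tracking is very good. Next I swing on to about 0.3.

>>> send_rows(
  moves=[
    [-1, [0, 0.4, 0.02], 0.026],
    [-1, [0, 0.4, 0.02], 0.026],
    [-1, [0, 0.4, 0.02], 0.026],
    [-1, [0, 0.4, 0.02], 0.026],
    [-1, [0, 0.4, 0.02], 0.026],
    [-1, [0, 0, 0], 0],
  ],
)

```text
time_s: 13.4
position: [0.4529, 0.3818, 0.171]
tool_rot: [0.097, 1.483, 0.613]
force: [-2.1, -1.9, 6.8]
finger_gap: 0.261
```

```bash
python3 arc.py
```

```text
swing 0.314 r 0.1193 carriage~ 0.075
t=13.40 pos [0.4529 0.3818 0.171 ] xax [ 0.072  0.05  -0.996] phi 2.087 q7 1.04 F [-2.1 -1.9  6.8] gap 0.26 | shift [ 0.24 -0.   -0.02] twist 0.008
to swing 0.214 [ 0.24  0.48 -0.01]
to swing 0.114 [0.25 0.95 0.07]
```

>>> send_rows(
  moves=[
    [-1, [0.25, 0, 0], 0.008],
    [-1, [0.05, 0, 0], 0],
  ],
)

```text
time_s: 13.57
position: [0.452, 0.3834, 0.1656]
tool_rot: [0.102, 1.482, 0.594]
force: [-2.1, -2.3, 6.3]
finger_gap: 0.257
```

```bash
python3 arc.py; python3 -c "
from look import *
look('pics/l2.png')
for n in C: print(n,proj(C[n],[[.4393,.4175,.129],[.4393,.4175,.089],[.4447,.3812,.108]]))"
```

```text
swing 0.299 r 0.1193 carriage~ 0.0804
t=13.57 pos [0.452  0.3834 0.1656] xax [ 0.073  0.05  -0.996] phi 2.063 q7 1.00 F [-2.1 -2.3  6.3] gap 0.26 | shift [ 0.03 -0.   -0.  ] twist 0.006
to swing 0.199 [0.03 0.48 0.  ]
to swing 0.099 [0.04 0.95 0.08]
scene [[315.61105456 200.79584015]
 [316.0879692  215.41348608]
 [320.96363275 201.36028764]]
side [[325.60279293 212.42491891]
 [325.82669719 226.32659283]
 [339.55235063 216.80435332]]
```

View pics/l2.png

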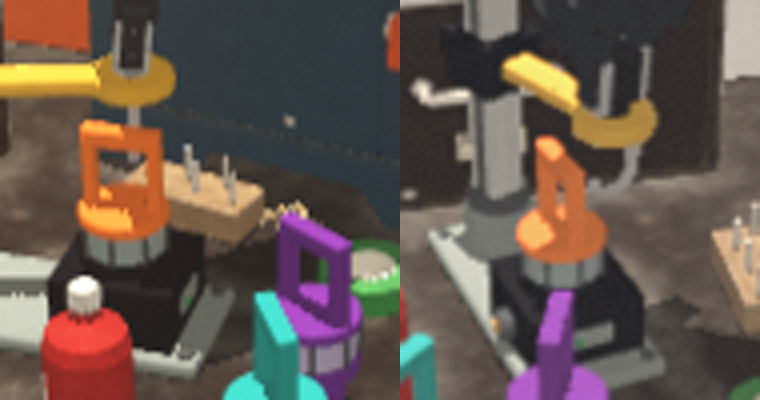

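The crops show the hook's bar at side (337,217), predicted (339,217), level with the middle of the bail's window and on its −y side. Swing it in.

>>> send_rows(
  moves=[
    [-1, [0.06, 0.3, 0.01], 0.02],
    [-1, [0.06, 0.35, 0.02], 0.023],
    [-1, [0.06, 0.3, 0.02], 0.02],
  ],
)

```text
time_s: 13.92
position: [0.4434, 0.4052, 0.1644]
tool_rot: [0.271, 1.482, 0.562]
force: [-2.5, -2.2, 7.7]
finger_gap: 0.25
```

```bash
python3 arc.py
```

```text
swing 0.101 r 0.1194 carriage~ 0.0816
t=13.92 pos [0.4434 0.4052 0.1644] xax [ 0.075  0.047 -0.996] phi 1.863 q7 0.77 F [-2.5 -2.2  7.7] gap 0.25 | shift [-0.02  0.    0.  ] twist 0.005
to swing 0.001 [-0.01  0.48  0.01]
to swing -0.099 [0.   0.95 0.09]
```

>>> send_rows(
  moves=[
    [-1, [0.03, 0.3, 0.01], 0.02],
    [-1, [0.03, 0.22, 0.01], 0.014],
    [-1, [0.03, 0, 0], 0],
  ],
)

```text
time_s: 14.17
position: [0.44, 0.4204, 0.1657]
tool_rot: [0.363, 1.479, 0.541]
force: [-0.8, -1.7, 6.1]
finger_gap: 0.26
```

```bash
python3 arc.py;python3 -c "
from look import *
look('pics/l3.png')"
```

```text
swing -0.029 r 0.1195 carriage~ 0.0803
t=14.17 pos [0.44   0.4204 0.1657] xax [ 0.079  0.047 -0.996] phi 1.750 q7 0.63 F [-0.8 -1.7  6.1] gap 0.26 | shift [ 0.03 -0.   -0.  ] twist 0.010
to swing -0.129 [0.05 0.48 0.02]
to swing -0.229 [0.07 0.95 0.1 ]
```

View pics/l3.png

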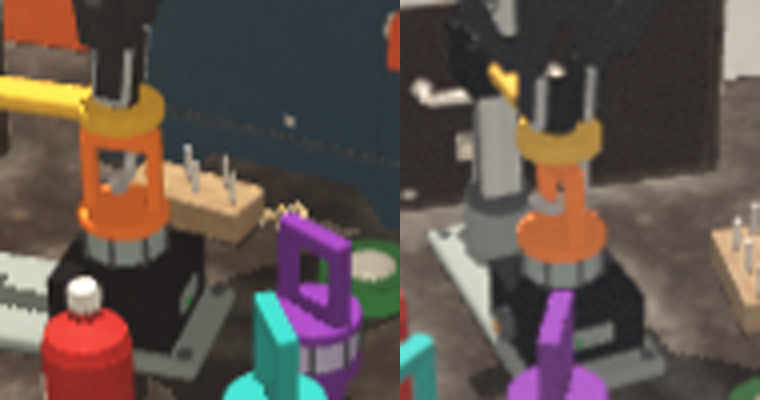

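The scene crop shows the hook's tip through the window at (122,180), and the side crop shows it past the bail on the far (+y) side at (540,205). Now let it up gently.

>>> send_rows(
  moves=[
    [-1, [-0.12, 0, 0.01], 0],
    [-1, [-0.15, 0, 0.01], 0],
    [-1, [-0.15, 0, 0.01], 0],
    [-1, [-0.12, 0, 0.01], 0],
    [-1, [-0.1, 0, 0.01], 0],
  ],
)

```text
time_s: 14.68
position: [0.4402, 0.4196, 0.1864]
tool_rot: [0.318, 1.477, 0.5]
force: [1.1, 1.2, -9.8]
finger_gap: 0.257
```

```bash
python3 arc.py
```

```text
swing -0.022 r 0.1196 carriage~ 0.0596
t=14.68 pos [0.4402 0.4196 0.1864] xax [ 0.082  0.045 -0.996] phi 1.755 q7 0.65 F [ 1.1  1.2 -9.8] gap 0.26 | shift [ 0.85 -0.03 -0.08] twist 0.010
to swing -0.122 [ 0.87  0.45 -0.06]
to swing -0.222 [0.89 0.93 0.03]
```

The hook is in contact at carriage 0.0596 and the force has reversed. I relax and open.

>>> send_rows(
  moves=[
    [-1, [0.02, 0, 0], 0],
    [-1, [0, 0, 0], 0],
    [-0.3, [0, 0, 0], 0],
    [-0.1, [0, 0, 0], 0],
    [0.2, [0, 0, 0], 0],
    [0.2, [0, 0, 0], 0],
  ],
)

```text
time_s: 15.18
position: [0.4405, 0.4199, 0.1861]
tool_rot: [0.322, 1.475, 0.505]
force: [0.2, -0.5, 0.8]
finger_gap: 0.6
```

```bash
python3 arc.py;python3 -c "
from look import *
look('pics/l4.png')"
```

```text
swing -0.025 r 0.1193 carriage~ 0.0599
t=15.18 pos [0.4405 0.4199 0.1861] xax [ 0.083  0.046 -0.995] phi 1.755 q7 0.65 F [ 0.2 -0.5  0.8] gap 0.60 | shift [ 0.84 -0.03 -0.08] twist 0.011
to swing -0.125 [ 0.86  0.45 -0.07]
to swing -0.225 [0.88 0.92 0.02]
```

View pics/l4.png

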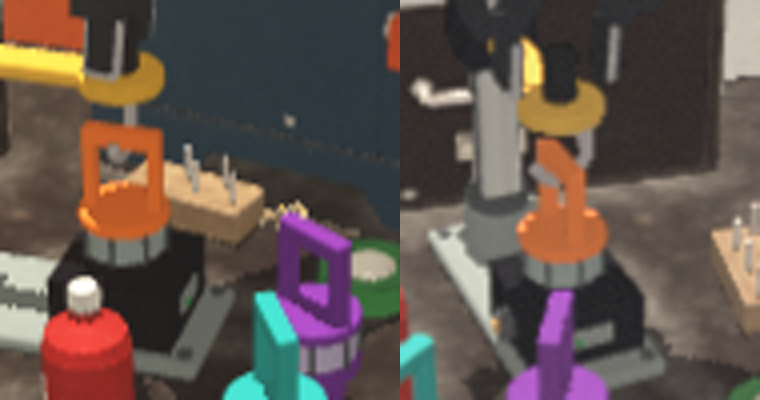

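The hook's bar is up against the underside of the bail with its tip showing on the far side, and it stays there with the gripper open. Now withdraw straight up.

>>> send_rows(
  moves=[
    [0.3, [-0.4, 0.01, 0.03], 0],
    [0.3, [-0.6, 0.02, 0.05], 0],
    [0.3, [-0.6, 0.02, 0.05], 0],
    [0.3, [-0.8, 0.02, 0.07], 0],
    [0.3, [-0.8, 0.02, 0.07], 0],
    [0.3, [-0.8, 0.02, 0.07], 0],
    [0.3, [-0.8, 0, 0], 0],
    [0.3, [0, 0, 0], 0],
    [0.3, [0, 0, 0], 0],
  ],
)

```text
time_s: 16.03
position: [0.4371, 0.4189, 0.3172]
tool_rot: [0.342, 1.475, 0.527]
force: [1.0, 0.0, -0.6]
finger_gap: 0.652
```

```bash
python3 arc.py;python3 -c "
from look import *
look('pics/l5.png',3,(245,115,130,150),(270,125,130,150))"
```

```text
swing -0.021 r 0.1227 carriage~ -0.0712
t=16.03 pos [0.4371 0.4189 0.3172] xax [ 0.083  0.048 -0.995] phi 1.757 q7 0.71 F [ 1.   0.  -0.6] gap 0.65 | shift [ 6.06 -0.2  -0.55] twist 0.010
to swing -0.121 [ 6.09  0.28 -0.41]
to swing -0.221 [ 6.11  0.75 -0.32]
```

View pics/l5.png

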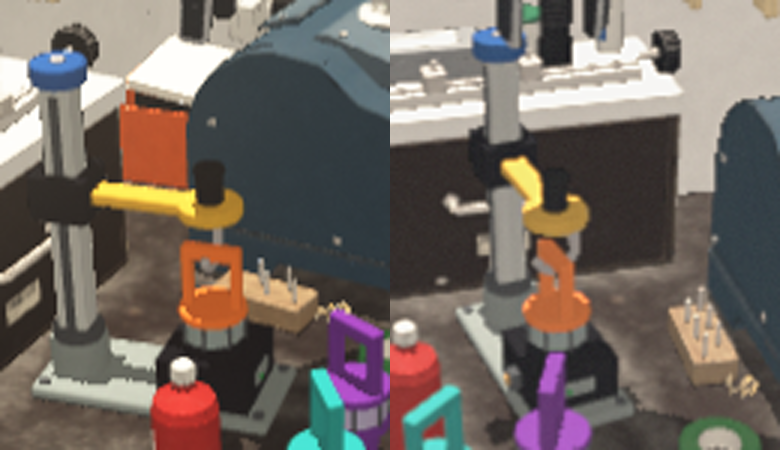

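The final picture shows the carriage held down with the hook under the bail. The bail top is at scene row ≈ 196, as for a docked lamp, and the gripper is clear. Handing in.

```bash
python3 -c "
from plant import env
print(env.job_done())"
```

```text
the job is handed in; nothing more can be done
None
```

The lamp is docked, the hook is caught under its bail and pulling up, and the job was handed in at about 16 s of the 51 s allowed.

**Lamp:** I gripped the bail, turned it about 0.15 rad into line with the mast and pushed it down until it stopped. My last confirming push read 116.9 N at the wrist, just under the 120 N limit and harder than it needed to be. I relieved it straight away.

**Hook:** I pulled the knob down about 0.08 m, swung it in under the bail and let it up in steps of 2 to 4 mm. It met the bail at a carriage of about 0.0596, against the expected 0.059. I only opened the gripper after the force had reversed, and nothing snapped.

**Last checks:**
- **Lamp seat:** the bail's top is at scene row ≈ 196, where a docked lamp should be (196.3), with the hook's tip showing past the bail on the far side.
- **Swing:** it measured about −0.02 rad when I let go.
- **Bystanders and look-alikes:** those visible in the final picture look unmoved.
- **Gripper:** it is open and about 130 mm above where it let go of the knob.

The tool drifted to about 5° off vertical during the moves, but the hook still went in and seated. No check failed.

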